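# Unpack the slide jig and hold its sprung clamp arm open

### The arm

A 6-joint arm with a two-finger parallel gripper is mounted at the origin on the work surface. World frame = base frame: x ahead of the robot, y to its left, z up, the work surface at z = 0. Lengths are in mm, angles in rad, forces in N, time in s.
With the tool pointing down it reaches from about 250 to 775 mm from the base axis. Payload 4 kg.
Tool frame: the origin (TCP) lies at the very end of the fingers, on their centre line; the grasp point (between the pads) lies bot.grip_point_offset behind it (bot.grip_point_offset is the distance from the TCP to the grasp point, in mm); z points along the fingers, y is the line along which they close (so a half turn about z gives the same grasp; the last joint's range is limited). The gripper opens to 85 mm and grips with 20 to 120 N. Pads are 22 mm wide; open, the fingers measure 114 mm over their backs; the gripper's body (76 mm by 85 mm) begins 54 mm behind the grasp point. The pads swing forward as they close: fully open they stand 13 mm farther back than shut.
Start: joints at [-1.272, 0.087, 1.371, -0, 1.684, -0.103], TCP at [215.09, -506.215, 231.341] pointing down, gripper open.
Joint ranges: [-3.1, 3.1], [-0.76, 2.03], [0.27, 2.55], [-1.08, 4.22], [0.17, 2.65], [-2.57, 2.57]. Speed limits (rad/s): [2.79, 2.79, 3.14, 3.14, 3.14, 3.14].

### API

Orientations are given as a 3x3 rotation matrix whose columns are the frame's x, y, z axes.
In Python, from workcell import bot, cams gives the robot as it stands.
- The arm moves only by the shell command python3 -m pendant 'ROWS' [OPENING] [FORCE]. ROWS is JSON, a list of rows, each a list of 6 numbers: the shift along the tool's x, y, z in units of 40 mm (1.0 is 40 mm), then the turn, a rotation vector about the tool's x, y, z in units of 6 degrees (1.0 is 6 degrees). A call has 1 to 8 rows; each row shifts and turns the commanded pose from where the row before left it, along the tool's axes as they then stand; what a row does not reach is not made up. A row lasts 1/10 s, in which the tool goes at most 50 mm and 8.59 degrees, less where a joint would pass 70% of its speed; a pose out of reach is approached as far as the arm can. A call is refused whole if a number of a shift passes 1 or a number of a turn 1, either way. A call with a gripper value outside its range is refused whole. OPENING is the opening in per cent of the stroke, from 0 (shut) to 100 (fully open), set as the call begins (- or left out, the last holds). The fingers move at their own pace and stop on an object; FORCE is the grip in N (left out, the last holds). Time passes only in rows, so rows that do not move let the fingers close. It gives the time, the measured TCP pose, the force, the opening and the grip force at its end, in the units of the state.
- bot.sense(): the state, without advancing time (a new reading comes with each control period).
- cams.snapshot(name): name is "side" or "top"; returns a dict with "color" (400x640x3 uint8, red, green, blue), "range_z" (400x640 float32, mm along the optical axis (not along the pixel's ray), 0 where there is no reading), "vfov" (degrees; the focal length in pixels is half the picture's height over the tangent of half this angle, whatever the lens; pixels are square), "cx", "cy" (the principal point, pixels), "eye" and "attitude" of the camera in the world. Camera axes: x right, y down, z forward; pixel columns grow to the right and rows downward; lengths in mm; the calibration is good to about 2 mm. A picture is of the moment at which its call begins.
- bot.hand_in(): hands the job in; it is judged then, once.
Trained networks look in a picture, given as the dict that the camera call returned (one of the last four; its "shot" number tells which), for a name from the list of things; names that differ only in an ending like _2 or _b are one class to them, and where a whole thing is asked for, a point or a joint stands for the part that bears it (a point fixed in the world has none). Each returns a list of dicts, best first, with "score" (0 to 1); they miss things now and then, are a little off and sometimes report something else, mostly with a low value. They report only what shows in the picture. A call takes as long as a camera call. They do not tell look-alikes from the thing itself.
- cams.find_in(label, picture): "extent" ([centre column, centre row, width, height] in pixels, round what is visible of it).
- cams.cut_out(label, picture): "pixels" (400x640 bool, what is visible of it) and "extent" ([centre column, centre row, width, height] in pixels, round what is visible of it).
The state is a dict: "t": time; "joints": joint angles; "qd": joint speeds; "joint_efforts": joint torques, N m; "tool_pos": TCP position; "tcp_rot": TCP orientation; "wrist_force": force on the tool from outside, world axes, zero at the start; "torque": the same for the moment, N m; "opening": finger opening in mm; "finger_force": force on a finger pad.
Only numpy, scipy, OpenCV 4.12 (cv2) and the standard library are available. Lean on these libraries where they do the work, as an engineer would, in place of code of your own. Each camera call takes 0.05 s, during which the arm holds its last target. There are 200 camera calls.

### The job

Fold both flaps of the cardboard carton well back, past upright and leaning outwards. Then push the black post of the sprung clamp arm in the jig inside, away from the stack of glass slides, on past its ratchet click, and finish while still holding it there against the spring with the fingers, about half-way between the click and the end stop, so that the pawl carries nothing. Do not let go at the end, and leave the other things on the desk and the small vial in the carton where they are.

Things in the scene. Friction and masses are not known exactly. Their poses are not given: they have to be found in the camera images.
- carton: Open-topped brown cardboard carton, fixed to the desk, 258 mm long (its x), 188 mm wide (its y), 80 mm high, walls and floor 4 mm. Origin at the centre of its underside, z up, y to its left; its yaw is within 0.45 rad of the robot's frame. Two long flaps are hinged on its left (+y) and right (-y) top edges; two short end flaps hang down outside its ends, 20 mm out at most, and stay there.
- flap_left (a joint): Hinge angle of the left flap (rad): 0 = lying flat and shut, 1.57 = upright, 2.5 = leaning right out, its limit. A 254 x 62 x 4 mm cardboard panel hinged along the carton's upper left (+y) edge; it starts ajar at 0.45 to 0.8. A stiff crease (about 0.03 N m) makes it stay where it is left. Between the two flaps' free edges there is a gap of at least 64 mm.
- flap_right (a joint): The same for the right flap, hinged along the carton's upper right (-y) edge; the values mean the same.
- flap_left_hinge (a point): Middle of the left flap's hinge line, 80 mm above the desk. Hinge line along the carton's x.
- flap_left_edge (a point): Middle of the left flap's free edge, 62 mm from the hinge.
- flap_right_hinge (a point): Middle of the right flap's hinge line, 80 mm above the desk.
- flap_right_edge (a point): Middle of the right flap's free edge, 62 mm from the hinge.
- jig: Aluminium slide-clamping jig, fixed on the carton's floor (underside 4 mm above the desk), base plate 170 x 150 x 10 mm. Origin at the centre of its underside, z up, x and y nearly along the carton's. A stack of glass slides (top 18 mm above the underside) with a back rail (22 mm) stands at the plate's -x side; the steel clamp arm presses on the slides' +x edge. A brass sprung pawl in a dark housing (28 mm high) stands +x of the pivot.
- clamp_arm (a joint): Swing of the clamp arm about its upright pivot (rad): 0 = resting on the slides; grows as it is pushed off them, clockwise from above, against a spring: at the post about 3 N at 0, 6 N at 0.55, 8 N at 0.9. The pawl rides up a tooth and clicks in behind it at about 0.48; let go then, the arm rests on the pawl at about 0.47. End stop 1.05. Hold it between 0.54 and 0.97.
- clamp_post (a point): Half-way up the black upright post at the arm's free end, 52 mm above the desk. Round, 18 mm in diameter, 28 to 76 mm above the desk (top 4 mm below the carton's rim), 85 mm from the pivot. It starts on the pivot's +y side (jig's frame) and first moves along the jig's +x. Holding range: 46 to 82 mm along its arc.
- clamp_pivot (a point): On the arm's upright pivot axis, at the same height as clamp_post (52 mm above the desk), above the hub.
- oil_vial_center (a point): Small loose amber vial, 18 mm in diameter, 36 mm tall, standing in the carton's +x end; to be left alone (this point at its centre).
- pen_glass: Bystander: glass of pens, loose on the desk; to be left alone. Origin at its underside.
- slide_box: Bystander: open slide box, loose on the desk; to be left alone. Origin at its underside.
- reagent: Bystander: amber jar, loose on the desk; to be left alone. Origin at its underside.
- marker: Bystander: marker, loose on the desk; to be left alone. Origin at its underside.
- beaker: Bystander: beaker, loose on the desk; to be left alone. Origin at its underside.
There are look-alikes about, which are no part of the job. Several things have the shape of the jig; the one meant has the colours described above.

How it is judged (in metres and radians):
On the way, in this order (a step that is already met when the one before it is completed fails the run):
1. both flaps folded back past upright, leaning outwards (value of joint each of flap_left, flap_right above 1.75 rad and value of joint clamp_arm below 0.3 rad), for 0.2 s.
2. the fingers push the clamp arm past its click (value of joint clamp_arm above 0.52 rad and contact force between the fingers and clamp_arm above 2 N), for 0.2 s.
At the end, for the whole second after the job is handed in: Both flaps stand at more than 1.7 rad (past upright); the clamp arm is held still by the fingers (more than 2 N on it) between 0.54 and 0.97 rad, past the click at about 0.48 and clear of the end stop at 1.05; the vial stands upright; neither it nor any bystander has moved by 30 mm (value of joint clamp_arm between 0.54 and 0.97 rad and contact force between the fingers and clamp_arm above 2 N and not (velocity of joint clamp_arm above 0.1 rad/s) and value of joint each of flap_left, flap_right above 1.7 rad and angle between oil_vial_center's own z axis and vertical below 0.3 rad and distance of each of pen_glass, slide_box, reagent, marker, beaker, oil_vial_center from where it was at the start of the episode below 0.03 m); the arm keeps its last pose, push and grip.
It fails at once if a bystander was pushed away or knocked over (distance of any of pen_glass, slide_box, reagent, marker, beaker, oil_vial_center from where it was at the start of the episode above 0.03 m or angle between oil_vial_center's own z axis and vertical above 0.7 rad).
It also fails if it takes over 48 s, if anything falls off the work surface, if the arm or the gripper's body presses on something with over 40 N, if the wrist force passes 120 N, or if a joint passes its speed limit or range.

## Working session

There is one attempt and no reset: what is moved stays moved. The work goes in short steps, Python scripts to look and compute and a shell command to move; the robot and the scene stay as the last step left them, time stands still between calls to the robot, and variables do not carry over. Pictures are saved under pics/ and viewed, at most 10 in all, crops included, and the job is handed in when it is done.

```bash
mkdir -p pics; ls
cat > h.py <<'E'
import numpy as np, cv2
from workcell import bot, cams
def pts(s):
    f=200/np.tan(np.radians(s["vfov"])/2); z=s["range_z"]
    v,u=np.mgrid[0:400,0:640]
    P=np.stack([(u-s["cx"])/f*z,(v-s["cy"])/f*z,z],-1)
    return P@np.array(s["attitude"]).T+np.array(s["eye"])
def save(s,n,crop=None,k=1):
    c=s["color"][...,::-1]
    if crop: c=c[crop[1]:crop[3],crop[0]:crop[2]]
    cv2.imwrite("pics/"+n,cv2.resize(np.ascontiguousarray(c),None,fx=k,fy=k,interpolation=cv2.INTER_CUBIC))
E
python3 - <<'E'
from h import *
for n in("top","side"):
    s=cams.snapshot(n); save(s,n+"0.png"); print(n,s["eye"],np.round(s["attitude"],3).tolist(),s["vfov"])
    P=pts(s); np.save(n+"P.npy",P); np.save(n+"C.npy",s["color"])
    for l in("carton","jig","clamp_post","clamp_pivot","flap_left","flap_right","oil_vial_center","pen_glass","slide_box","reagent","marker","beaker"):
        for d in cams.cut_out(l,s)[:4]:
            m=d["pixels"]; print(l,round(d["score"],2),np.round(d["extent"]),np.round(np.median(P[m],0)),np.round(np.percentile(P[m][:,2],95)))
print(bot.sense()["tcp_rot"],bot.grip_point_offset)
E
```

```text
pics
top [ 212.89508879   28.96730552 1538.51711192] [[0.015, -0.982, 0.186], [-1.0, -0.016, 0.001], [0.002, -0.186, -0.982]] 49.05869566973956
carton 0.63 [326. 178.  71.  90.] [566.  27.  92.] 118.0
carton 0.32 [329. 180.  25.  17.] [561.  -7.  29.] 63.0
jig 0.66 [324. 185.  30.  49.] [560.  10.  16.] 34.0
jig 0.64 [258. 272.  50.  57.] [251. 245.  11.] 28.0
jig 0.49 [326. 179.  69.  90.] [568.  27.  92.] 117.0
clamp_post 0.84 [392. 259.  35.  17.] [ 299. -247.   24.] 70.0
clamp_post 0.67 [260. 273.  37.  17.] [248. 212.  24.] 66.0
clamp_post 0.53 [327. 180.  28.  12.] [561.  -4.  28.] 59.0
clamp_pivot 0.63 [259. 268.  34.  16.] [248. 213.  24.] 70.0
clamp_pivot 0.51 [393. 260.  35.  16.] [ 299. -250.   24.] 70.0
clamp_pivot 0.5 [330. 181.  26.  15.] [562. -10.  29.] 47.0
flap_left 0.96 [306. 181.  28.  73.] [553.  85.  99.] 115.0
flap_left 0.6 [188. 184.  27.  24.] [545. 480.  69.] 136.0
flap_right 0.76 [346. 172.  29.  70.] [583. -52. 104.] 121.0
flap_right 0.74 [223. 152.  20.  21.] [653. 372. 109.] 123.0
oil_vial_center 0.57 [344. 172.  28.  70.] [582. -49. 103.] 121.0
pen_glas
[... 1028 characters left out ...]
 [286. 197.  79.  19.] [562.  87. 100.] 115.0
flap_left 0.64 [351. 132.  32.  20.] [ 400. -393.   25.] 32.0
oil_vial_center 0.25 [257. 308.  25.  49.] [545. 492.  70.] 135.0
pen_glass 0.67 [257. 308.  29.  47.] [545. 490.  71.] 139.0
pen_glass 0.39 [229. 274.  22.  43.] [657. 401.  89.] 122.0
slide_box 0.58 [352. 130.  32.  23.] [ 400. -394.   25.] 32.0
reagent 0.96 [227. 276.  22.  41.] [658. 401.  90.] 122.0
marker 0.82 [329. 319.  35.  36.] [371. 444.  15.] 19.0
beaker 0.8 [282. 126.  14.  21.] [ 669. -346.   52.] 75.0
[[ 9.20357357e-01  3.91078422e-01  4.94603219e-05]
 [ 3.91078425e-01 -9.20357354e-01 -7.63090686e-05]
 [ 1.56783409e-05  8.95744775e-05 -9.99999996e-01]] 18.700000000000003
```

Run:
```python
from h import *
s=cams.snapshot("top"); save(s,"crop1.png",(280,125,370,235),5.4)
a=s["color"][225:310,220:425]; save(s,"crop2.png",(220,225,425,310),3)
```

```text
(no output)
```

View pics/top0.png

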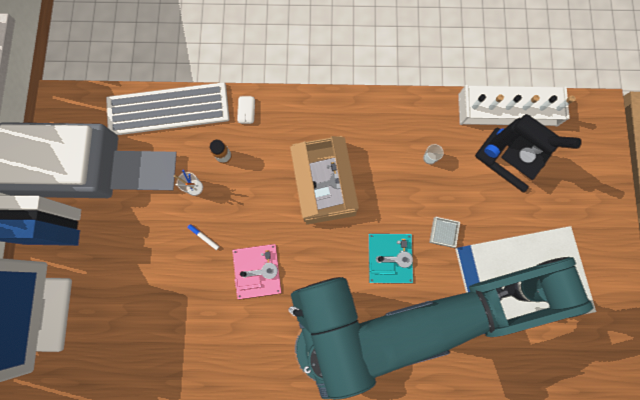

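View pics/crop1.png

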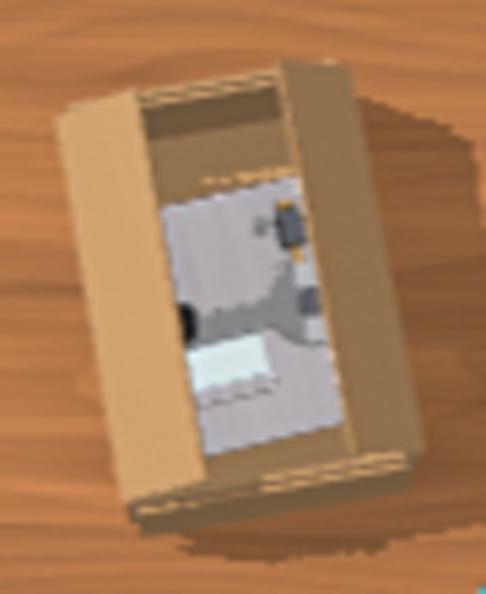

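The top picture shows candidates for the jig: pink (258,272), teal (392,259), aluminium one in the carton (325,185). The crop confirms the last: grey plate, pale slides, black post partly under the left flap at about (315,184), brass pawl at (333,167). The vial is hidden for now.

Run:
```python
from h import *
s=cams.snapshot("top"); P=pts(s)
E={}
for l in("flap_left","flap_right"):
    d=cams.cut_out(l,s)[0]; m=cv2.erode(d["pixels"].astype(np.uint8),np.ones((3,3)))>0
    Q=P[m]; Q=Q[(Q[:,2]>75)]; c=np.median(Q,0); 
    n=np.linalg.svd(Q-Q.mean(0))[2][2]; r=abs((Q-Q.mean(0))@n); Q=Q[r<4]
    c=Q.mean(0); U=np.linalg.svd(Q-c)[2]; n=U[2]*np.sign(U[2][2])
    print(l,c.round(1),n.round(3),"tilt",np.degrees(np.arccos(n[2])).round(1),"axis",U[0].round(3),"yaw",np.arctan2(U[0][1],U[0][0]).round(3), "z",np.percentile(Q[:,2],[2,98]).round())
    # hinge dir horizontal
    h=np.cross(n,[0,0,1]);h/=np.linalg.norm(h);print(" hinge dir",np.arctan2(h[1],h[0]).round(3))
    a=cv2.minAreaRect(P[m][:,:2].astype(np.float32));print(a)
# dark post
m=(s["color"].max(-1)<60)&(P[...,0]>480)&(P[...,0]<640)&(abs(P[...,1]-20)<80)
for q,c in zip(P[m],np.argwhere(m)): print(c,q.round())
```

```text
flap_left [556.7  86.   99.1] [-0.175  0.942  0.286] tilt 73.4 axis [-0.983 -0.183 -0.   ] yaw -2.958 z [ 93. 106.]
 hinge dir 0.184
((446.9300537109375, 64.72794342041016), (473.12860107421875, 47.31553268432617), 10.965084075927734)
flap_right [585.4 -50.5 103. ] [ 0.17  -0.847  0.504] tilt 59.7 axis [-0.979 -0.203 -0.011] yaw -2.937 z [ 95. 110.]
 hinge dir -2.944
((457.43597412109375, -37.895530700683594), (94.0000991821289, 498.2445373535156), 85.39183044433594)
[182 314] [554.  52.  78.]
[183 314] [550.  52.  77.]
[183 315] [550.  49.  77.]
[184 314] [548.  52.  73.]
[184 315] [546.  49.  81.]
[185 314] [545.  52.  71.]
[185 315] [544.  49.  74.]
[186 314] [542.  52.  66.]
[186 315] [543.  49.  65.]
[187 314] [541.  52.  55.]
[187 315] [542.  49.  49.]
```

Run:
```python
from h import *
s=cams.snapshot("top"); P=pts(s)
w=0.188; R=np.array([[np.cos(w),np.sin(w)],[-np.sin(w),np.cos(w)]])
xy=P[...,:2]@R.T; 
b=(abs(xy[...,1]+90)<125)&(abs(xy[...,0]-564)<160)&(P[...,2]>0)
for y in range(-200,30,8):
    m=b&(abs(xy[...,0]-564)<100)&(abs(xy[...,1]-y)<4)
    if m.sum(): print(y,np.percentile(P[m][:,2],[5,25,50,75,95]).round(), end=" | ")
print()
for x in range(420,720,8):
    m=b&(abs(xy[...,1]+90)<60)&(abs(xy[...,0]-x)<4)
    if m.sum(): print(x,np.percentile(P[m][:,2],[5,50,95]).round(),end=" | ")
l=cams.cut_out("flap_left",s)[0]["pixels"];r=cams.cut_out("flap_right",s)[0]["pixels"]
for m in(l,r):
    m=m&b&(P[...,2]>78); print(np.percentile(xy[m],[2,98],axis=0).round())
    for lo in (-50,50): 
        q=m&(abs(xy[...,0]-564-lo)<50); print(np.median(xy[q],0))
```

```text
-200 [0. 1. 2. 4. 6.] | -192 [0. 1. 2. 5. 8.] | -184 [79. 82. 84. 86. 89.] | -176 [84. 87. 89. 91. 96.] | -168 [ 90.  93.  96.  98. 101.] | -160 [ 97. 100. 102. 105. 108.] | -152 [103. 106. 109. 112. 114.] | -144 [  8. 109. 114. 117. 120.] | -136 [  8.  16.  36. 120. 124.] | -128 [ 4. 11. 18. 29. 34.] | -120 [ 5. 11. 15. 23. 31.] | -112 [ 4. 10. 14. 19. 31.] | -104 [ 4. 10. 14. 16. 29.] | -96 [ 3. 11. 14. 19. 27.] | -88 [ 5. 11. 14. 20. 28.] | -80 [ 5. 12. 16. 20. 26.] | -72 [ 2. 11. 14. 20. 28.] | -64 [ 4. 12. 16. 20. 28.] | -56 [ 3. 11. 15. 20. 72.] | -48 [ 10.  18. 110. 113. 117.] | -40 [106. 110. 112. 114. 117.] | -32 [101. 105. 107. 109. 112.] | -24 [ 96. 100. 101. 105. 109.] | -16 [ 90.  94.  97.  99. 101.] | -8 [87. 90. 93. 95. 98.] | 0 [82. 85. 88. 90. 93.] | 8 [ 1. 78. 82. 85. 88.] | 16 [0. 1. 2. 4. 8.] | 24 [0. 1. 2. 3. 6.] | 
420 [ 0.  3. 34.] | 428 [ 6. 58. 81.] | 436 [ 64.  78. 113.] | 444 [ 84. 112. 119.] | 452 [  1.   7. 121.] | 460 [  1.   6. 117.] | 468 [  1.   6. 117.] | 476 [  4.  14. 120.] | 484 [  7.  15. 118.] | 492 [  8.  15. 116.] | 500 [  9.  15. 116.] | 508 [ 11.  25. 118.] | 516 [  8.  22. 118.] | 524 [ 11.  20. 119.] | 532 [ 11.  21. 118.] | 540 [ 14.  26. 118.] | 548 [ 16.  29. 116.] | 556 [ 23.  33. 119.] | 564 [ 14.  31. 119.] | 572 [ 10.  28. 119.] | 580 [ 10.  18. 118.] | 588 [  9.  15. 119.] | 596 [  9.  16. 117.] | 604 [  8.  16. 120.] | 612 [  9.  21. 119.] | 620 [ 10.  18. 121.] | 628 [  8.  16. 118.] | 636 [  7.  15. 117.] | 644 [  4.  14. 123.] | 652 [  0.   7. 120.] | 660 [  1.   8. 118.] | 668 [  1.   5. 120.] | 676 [  0.   6. 119.] | 684 [  2.   7. 120.] | 692 [  4.  48. 107.] | 700 [67. 77. 83.] | [[443. -46.]
 [687.   7.]]
[513.14677913 -20.52126519]
[613.17175934 -19.67377149]
[[ 443. -183.]
 [ 687. -135.]]
[ 511.86940389 -158.38838342]
[ 613.68120177 -158.2454668 ]
```

```bash
cat > plan.py <<'E'
import sys; from h import *
from scipy.spatial.transform import Rotation as Ro
W=0.188
def plan(x,y,z,yaw,n,carton=True):
    "target in carton-rotated coords; prints rows"
    if carton: x,y=np.cos(W)*x-np.sin(W)*y,np.sin(W)*x+np.cos(W)*y
    st=bot.sense(); p=np.array(st["tool_pos"]); R=np.array(st["tcp_rot"])
    c,s=np.cos(yaw),np.sin(yaw); G=np.array([[c,s,0],[s,-c,0],[0,0,-1.]])
    rv=Ro.from_matrix(R.T@G).as_rotvec(); out=[]; T=np.array([x,y,z])
    for k in range(n):
        d=(R.T@(T-p))/(n-k)/40; t=np.degrees(rv)/n/6
        r=np.round(np.r_[d,t],2); out.append(r.tolist())
        p=p+R@(r[:3]*40); R=R@Ro.from_rotvec(np.radians(r[3:]*6)).as_matrix()
    print(out)
def show():
    st=bot.sense(); p=st["tool_pos"]; R=np.array(st["tcp_rot"]); c,s=np.cos(W),np.sin(W)
    print("t",st["t"],"carton xy",round(c*p[0]+s*p[1],1),round(-s*p[0]+c*p[1],1),"z",round(p[2],1),"yaw",round(np.arctan2(R[1,0],R[0,0]),3),"F",np.round(st["wrist_force"],1),"open",st["opening"],st["finger_force"],np.round(st["joints"],2))
if __name__=="__main__":
    show(); a=[float(v) for v in sys.argv[1:]]; 
    if a: plan(*a[:4],int(a[4]))
E
python3 plan.py 565 -92 190 1.759 16
```

```text
t 1.65 carton xy 116.7 -537.5 z 231.3 yaw 0.402 F [-0.  -0.7  0.8] open 85.49248801145511 0.0 [-1.27  0.09  1.37  0.    1.68 -0.1 ]
[[0.83, -0.53, 0.06, 0.0, 0.0, -0.81], [0.87, -0.46, 0.06, 0.0, 0.0, -0.81], [0.91, -0.38, 0.07, 0.0, 0.0, -0.81], [0.94, -0.31, 0.06, 0.0, 0.0, -0.81], [0.96, -0.22, 0.07, 0.0, 0.0, -0.81], [0.98, -0.14, 0.06, 0.0, 0.0, -0.81], [0.99, -0.06, 0.07, 0.0, 0.0, -0.81], [0.99, 0.02, 0.06, 0.0, 0.0, -0.81], [0.98, 0.11, 0.07, 0.0, 0.0, -0.81], [0.97, 0.19, 0.06, 0.0, 0.0, -0.81], [0.95, 0.27, 0.07, 0.0, 0.0, -0.81], [0.92, 0.35, 0.06, 0.0, 0.0, -0.81], [0.89, 0.43, 0.07, 0.0, 0.0, -0.81], [0.85, 0.5, 0.06, 0.0, 0.0, -0.81], [0.8, 0.58, 0.07, 0.0, 0.0, -0.81], [0.75, 0.64, 0.06, 0.0, 0.0, -0.81]]
```

```bash
python3 -m pendant '[[0.83,-0.53,0.06,0,0,-0.8],[0.87,-0.46,0.06,0,0,-0.8],[0.9,-0.4,0.06,0,0,-0.8],[0.94,-0.3,0.06,0,0,-0.8],[0.96,-0.22,0.06,0,0,-0.8],[0.98,-0.14,0.06,0,0,-0.8],[0.99,-0.06,0.06,0,0,-0.8],[0.99,0.02,0.06,0,0,-0.8]]' 0 40; python3 plan.py 565 -92 190 1.759 8
```

```text
t: 2.45
tool_pos: [394.7, -244.5, 212.3]
tcp_rot: [[0.475, 0.88, 0.001], [0.88, -0.475, -0.001], [-0.0, 0.001, -1.0]]
wrist_force: [0.4, 0.0, -0.1]
opening: 0.1
finger_force: 0.0
t 2.45 carton xy 342.1 -313.9 z 212.3 yaw 1.075 F [ 0.4  0.  -0.1] open 0.10539293275564529 0.0 [-0.68 -0.1   1.6   0.    1.65 -0.18]
[[0.98, 0.1, 0.07, 0.0, 0.0, -0.82], [0.97, 0.19, 0.07, 0.0, 0.0, -0.82], [0.94, 0.27, 0.07, 0.0, 0.0, -0.82], [0.92, 0.35, 0.07, 0.0, 0.0, -0.82], [0.89, 0.42, 0.07, 0.0, 0.0, -0.82], [0.85, 0.5, 0.07, 0.0, 0.0, -0.82], [0.8, 0.57, 0.07, 0.0, 0.0, -0.82], [0.74, 0.63, 0.07, 0.0, 0.0, -0.82]]
```

```bash
python3 -m pendant '[[0.98,0.1,0.07,0,0,-0.82],[0.97,0.19,0.07,0,0,-0.82],[0.94,0.27,0.07,0,0,-0.82],[0.92,0.35,0.07,0,0,-0.82],[0.89,0.42,0.07,0,0,-0.82],[0.85,0.5,0.07,0,0,-0.82],[0.8,0.57,0.07,0,0,-0.82],[0.75,0.63,0.07,0,0,-0.82]]' >/dev/null; python3 plan.py 565 -92 97 1.759 4
```

```text
t 3.25 carton xy 565.7 -92.3 z 189.7 yaw 1.763 F [-0.1 -0.1  0.3] open 0.29788583697093945 0.0 [-0.07  0.15  1.38 -0.    1.61 -0.26]
[[0.0, -0.0, 0.58, 0.0, 0.0, 0.01], [0.0, -0.01, 0.58, 0.0, 0.0, 0.01], [0.0, -0.0, 0.58, 0.0, 0.0, 0.01], [0.01, -0.01, 0.58, 0.0, 0.0, 0.01]]
```

```bash
python3 -m pendant '[[0,0,0.58,0,0,0],[0,0,0.58,0,0,0],[0,0,0.58,0,0,0],[0,0,0.58,0,0,0],[0.5,0,0,0,0,0],[0.5,0,0,0,0,0],[0.5,0,0,0,0,0]]' ; python3 plan.py; python3 -m pendant '[[0.4,0,0,0,0,0],[0.4,0,0,0,0,0],[0.3,0,0,0,0,0],[0,0,0,0,0,0]]'>/dev/null; python3 plan.py
```

```text
t: 3.95
tool_pos: [564.4, 60.9, 102.3]
tcp_rot: [[-0.184, 0.983, 0.009], [0.983, 0.184, -0.026], [-0.027, 0.004, -1.0]]
wrist_force: [3.1, -15.4, 12.0]
opening: 0.2
finger_force: 5.7
t 3.95 carton xy 565.8 -45.6 z 102.3 yaw 1.756 F [  3.1 -15.4  12. ] open 0.23915479901204065 5.706023275852203 [ 0.02  0.18  1.52 -0.03  1.43 -0.16]
t 4.35 carton xy 564.7 11.7 z 97.2 yaw 1.761 F [0.9 0.  0.3] open -0.12134464852874996 0.3250441455747932 [ 0.11  0.18  1.53  0.    1.42 -0.08]
```

```bash
python3 -m pendant '[[-0.8,0,0,0,0,0],[-0.8,0,0,0,0,0],[-0.8,0,0,0,0,0],[-0.5,0,0,0,0,0],[-0.5,0,0,0,0,0],[-0.4,0,0,0,0,0],[-0.4,0,0,0,0,0],[-0.4,0,0,0,0,0]]' >/dev/null; python3 plan.py; python3 -m pendant '[[-0.4,0,0,0,0,0],[0,0,0,0,0,0]]'>/dev/null; python3 plan.py
```

```text
t 5.15 carton xy 566.2 -174.2 z 102.2 yaw 1.76 F [-0.5  3.7  4.1] open 0.03131830238646003 1.6306640300899744 [-0.21  0.23  1.46  0.    1.44 -0.4 ]
t 5.35 carton xy 563.8 -191.5 z 95.8 yaw 1.757 F [ 0.3 -0.2 -0.6] open -0.0761960021224093 0.0 [-0.23  0.25  1.45 -0.    1.44 -0.42]
```

```bash
python3 -m pendant '[[0,0,-0.9,0,0,0],[0,0,-0.9,0,0,0],[-0.5,-0.7,-0.9,0,0,0],[-0.8,-0.7,-0.3,0,0,0],[-0.8,-0.7,0,0,0,0],[-0.8,-0.7,0,0,0,0],[-0.8,-0.7,0,0,0,0],[-0.8,-0.7,0,0,0,0]]' 60 >/dev/null; python3 plan.py
python3 - <<'E'
from h import *
s=cams.snapshot("top"); save(s,"crop3.png",(270,115,400,235),5); P=pts(s)
w=0.188; R=np.array([[np.cos(w),np.sin(w)],[-np.sin(w),np.cos(w)]]); xy=P[...,:2]@R.T
for l in("clamp_post","clamp_pivot","oil_vial_center","flap_left","flap_right","jig"):
    for d in cams.cut_out(l,s)[:4]:
        m=d["pixels"]; print(l,round(d["score"],2),np.round(d["extent"]),np.round(np.median(xy[m],0)),np.round(np.percentile(P[m][:,2],[5,50,95])))
m=(s["color"].max(-1)<70)&(abs(xy[...,0]-565)<125)&(abs(xy[...,1]+89)<90)
n,L=cv2.connectedComponents(m.astype(np.uint8))
for k in range(1,n):
    q=L==k
    if q.sum()>5: print(k,q.sum(),np.argwhere(q).mean(0).round(),xy[q].mean(0).round(),xy[q].min(0).round(),xy[q].max(0).round(),P[q][:,2].min().round(),P[q][:,2].max().round())
for y in list(range(-240,-175,8))+list(range(0,65,8)):
    q=(abs(xy[...,0]-565)<100)&(abs(xy[...,1]-y)<4); print(y,np.percentile(P[q][:,2],[25,50,75]).round(),end="|")
E
```

```text
t 6.15 carton xy 395.0 -370.1 z 215.3 yaw 1.759 F [ 0.6 -0.5 -0.5] open 51.22192016083353 0.0 [-0.67  0.07  1.42 -0.    1.65 -0.86]
clamp_post 0.64 [258. 273.  36.  15.] [289. 166.] [10. 24. 68.]
clamp_pivot 0.86 [329. 182.  34.  17.] [ 552. -117.] [13. 28. 72.]
clamp_pivot 0.73 [260. 269.  36.  17.] [288. 159.] [19. 25. 67.]
flap_left 0.76 [291. 182.  26.  70.] [563.  27.] [ 82. 107. 128.]
flap_left 0.33 [223. 153.  19.  25.] [709. 246.] [ 14. 102. 124.]
flap_right 0.93 [360. 169.  32.  76.] [ 559. -207.] [ 80. 100. 119.]
flap_right 0.62 [221. 151.  18.  20.] [709. 246.] [ 34. 111. 124.]
jig 0.9 [322. 185.  48.  55.] [553. -89.] [ 7. 15. 32.]
jig 0.72 [379. 243.  19.  19.] [ 325. -226.] [ 4.  9. 15.]
jig 0.61 [258. 270.  51.  57.] [290. 194.] [ 4. 11. 28.]
jig 0.36 [203. 239.  32.  26.] [444. 362.] [-1. 14. 20.]
1 23 [185. 313.] [547. -49.] [542. -55.] [554. -43.] 28.0 77.0Traceback (most recent call last):
  File "<stdin>", line 13, in <module>
    return _quantile_unchecked(
        a, q, axis, out, overwrite_input, method, keepdims, weights)
    return _ureduce(a,
                    func=_quantile_ureduce_func,
    ...<5 lines>...
                    overwrite_input=overwrite_input,
                    method=method)
    r = func(a, **kwargs)
    result = _quantile(arr,
                       quantiles=q,
    ...<2 lines>...
                       out=out,
                       weights=wgt)
    slices_having_nans = np.isnan(arr[-1, ...])
                                  ~~~^^^^^^^^^
IndexError: index -1 is out of bounds for axis 0 with size 0
```

View pics/crop3.png

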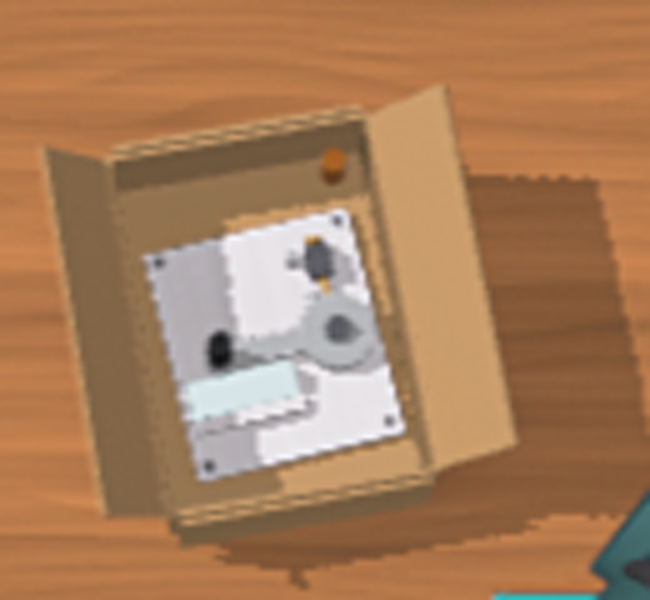

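Flaps both lean well out (left ~(291,182), right ~(360,169)). The post's top shows at about (314,183), hub at (338,181), vial at (337,148), pawl at (334,167).

Run:
```python
from h import *
s=cams.snapshot("top"); P=pts(s); C=s["color"].astype(int)
w=0.188; R=np.array([[np.cos(w),np.sin(w)],[-np.sin(w),np.cos(w)]]); xy=P[...,:2]@R.T
f=200/np.tan(np.radians(s["vfov"])/2)
def ray(u,v,z):
    d=np.array(s["attitude"])@np.array([(u-s["cx"])/f,(v-s["cy"])/f,1]); e=np.array(s["eye"]); return (R@(e+d*(z-e[2])/d[2])[:2]).round(1)
print("post",ray(314,183,76),ray(313.8,182,76),"hub",ray(338.4,180.6,40),"vial",ray(336.6,148,40))
print(C.sum(-1)[178:191,308:320]); print(P[178:191,308:320,2].round().astype(int))
print("hub z",P[178:184,335:342,2].round().astype(int))
s2=cams.snapshot("side");P2=pts(s2);xy2=P2[...,:2]@R.T
m=(s2["color"].max(-1)<80)&(abs(xy2[...,0]-560)<60)&(abs(xy2[...,1]+60)<50)&(P2[...,2]>35)
print(m.sum(), np.c_[xy2[m],P2[m][:,2]].round())
```

```text
post [550.6 -51.4] [554.2 -51.3] hub [ 552.7 -138.2] vial [ 671.1 -153.3]
[[526 525 528 528 526 525 518 506 510 614 694 690]
 [526 526 524 530 532 532 527 514 507 601 696 691]
 [529 524 526 535 537 518 510 513 519 606 700 696]
 [529 526 531 534 465 308 269 389 507 599 695 697]
 [530 533 529 459 239 118 109 221 400 529 614 648]
 [532 534 507 381 144 100 105 163 379 556 578 583]
 [534 537 504 355 145 118 123 173 390 555 548 547]
 [534 538 491 311 121 117 117 110 278 418 417 462]
 [534 540 511 368 118  57  63  94 269 408 402 401]
 [535 538 508 373 150  64  79 162 299 402 401 402]
 [535 537 519 435 287 193 211 306 391 405 415 453]
 [530 531 530 491 403 404 413 417 502 619 642 666]
 [534 541 549 565 576 561 585 661 693 693 687 685]]
[[18  7 10 19 17 16 11 11 11 13  7 13]
 [16 12 17 11 17 14 12 11 10 11 17 14]
 [14 14 18  8  6  9 12  9 15 12 13  9]
 [14  9 12 11 10 75 74 20 18 12  5 13]
 [10 13 15 14 75 81 78 74  8 14  9  9]
 [11 20 11 11 68 75 74 71 77 30 31 30]
 [10 13 12 14 77 78 78 69 71 24 23 31]
 [14 11 11 30 68 83 84 75 63 29 26 29]
 [14 13 11 21 59 72 63 62 46 33 29 23]
 [18 21 17 
[... 158 characters left out ...]
6 37 34 27 29 25]
 [29 34 35 38 35 32 27]
 [34 36 33 34 31 31 32]
 [32 35 34 39 42 30 29]
 [30 33 33 36 32 34 31]
 [27 30 33 26 27 36 24]]
31 [[556. -53.  76.]
 [553. -53.  76.]
 [549. -48.  80.]
 [556. -47.  77.]
 [553. -45.  79.]
 [550. -48.  76.]
 [559. -44.  76.]
 [556. -45.  74.]
 [553. -45.  74.]
 [549. -42.  77.]
 [559. -45.  70.]
 [556. -42.  73.]
 [553. -45.  70.]
 [550. -41.  73.]
 [560. -47.  64.]
 [556. -43.  68.]
 [553. -42.  68.]
 [550. -43.  67.]
 [560. -47.  59.]
 [556. -43.  63.]
 [553. -44.  62.]
 [550. -43.  63.]
 [556. -43.  58.]
 [553. -42.  59.]
 [550. -44.  57.]
 [556. -40.  57.]
 [553. -42.  54.]
 [550. -42.  54.]
 [557. -44.  48.]
 [553. -43.  49.]
 [550. -44.  48.]]
```

```bash
python3 plan.py 555 -51 150 1.759 9
```

```text
t 6.6 carton xy 397.5 -368.6 z 216.6 yaw 1.761 F [ 0.8 -0.8  0.4] open 51.32584149961901 0.0 [-0.66  0.07  1.41  0.    1.65 -0.85]
[[0.88, 0.44, 0.19, -0.0, -0.0, 0.0], [0.88, 0.44, 0.18, -0.0, -0.0, 0.0], [0.88, 0.44, 0.19, -0.0, -0.0, 0.0], [0.88, 0.44, 0.18, -0.0, -0.0, 0.0], [0.88, 0.44, 0.19, -0.0, -0.0, 0.0], [0.88, 0.44, 0.18, -0.0, -0.0, 0.0], [0.88, 0.44, 0.19, -0.0, -0.0, 0.0], [0.89, 0.44, 0.18, -0.0, -0.0, 0.0], [0.88, 0.44, 0.19, -0.0, -0.0, 0.0]]
```

```bash
python3 -m pendant '[[0.88,0.44,0.1,0,0,0],[0.88,0.44,0.1,0,0,0],[0.88,0.44,0.1,0,0,0],[0.88,0.44,0.1,0,0,0],[0.88,0.44,0.2,0,0,0],[0.88,0.44,0.3,0,0,0],[0.88,0.44,0.3,0,0,0],[0.88,0.44,0.3,0,0,0]]' >/dev/null; python3 -m pendant '[[0.88,0.44,0.2,0,0,0],[0,0,0,0,0,0]]' >/dev/null; python3 plan.py 555 -51 46 1.759 6
python3 - <<'E'
from h import *
s=cams.snapshot("side"); save(s,"c4.png",(225,130,345,230),6)
E
```

```text
t 7.6 carton xy 555.6 -47.3 z 147.0 yaw 1.767 F [-0.2 -0.2  0.8] open 51.108963775807936 0.0 [ 0.    0.14  1.48  0.    1.52 -0.2 ]
[[-0.02, -0.0, 0.42, -0.0, -0.0, 0.01], [-0.02, -0.0, 0.42, -0.0, -0.0, 0.01], [-0.01, -0.0, 0.42, -0.0, -0.0, 0.01], [-0.02, -0.0, 0.42, -0.0, -0.0, 0.01], [-0.01, -0.0, 0.42, -0.0, -0.0, 0.01], [-0.02, -0.01, 0.43, -0.0, -0.0, 0.01]]
```

View pics/c4.png

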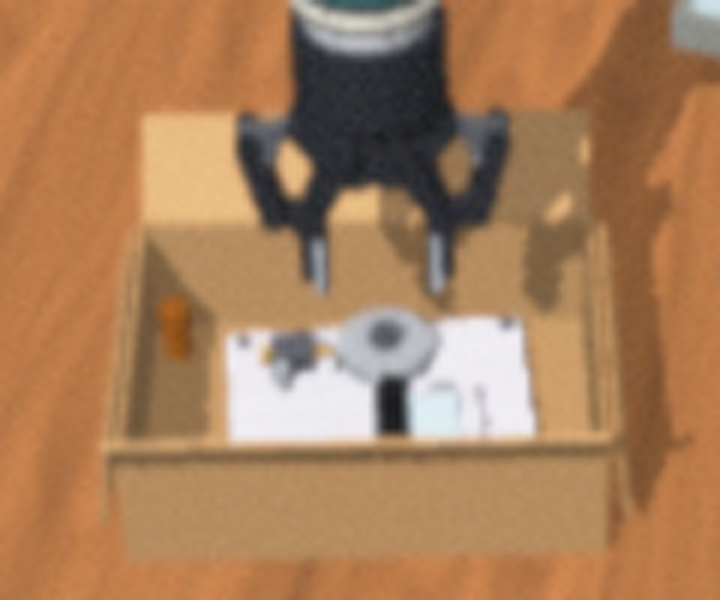

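The side view shows the open fingers above the carton at crop x 320–437, straddling the post (392,405); the vial at (175,328) is clear.

```bash
python3 -m pendant '[[-0.02,0,0.42,0,0,0],[-0.02,0,0.42,0,0,0],[-0.02,0,0.42,0,0,0],[-0.01,0,0.42,0,0,0],[-0.01,0,0.42,0,0,0],[-0.01,0,0.42,0,0,0],[0,0,0,0,0,0]]' >/dev/null; python3 plan.py; python3 -m pendant '[[0,0,0,0,0,0],[0,0,0,0,0,0],[0,0,0,0,0,0],[0,0,0,0,0,0],[0,0,0,0,0,0]]' 0 30; python3 plan.py
```

```text
t 8.35 carton xy 552.8 -56.9 z 45.8 yaw 1.758 F [-0.1  0.2 -0.6] open 51.25017297540126 0.0 [-0.02  0.21  1.61 -0.    1.33 -0.2 ]
t: 8.85
tool_pos: [556.1, 48.1, 49.7]
tcp_rot: [[-0.187, 0.982, 0.001], [0.982, 0.187, -0.0], [-0.001, 0.001, -1.0]]
wrist_force: [-4.7, 0.1, 6.3]
opening: 17.0
finger_force: 29.5
t 8.85 carton xy 555.3 -56.6 z 49.7 yaw 1.759 F [-4.7  0.1  6.3] open 16.95438627390996 29.512634575366974 [-0.01  0.21  1.6  -0.    1.33 -0.2 ]
```

```bash
python3 -m pendant '[[0,0,-0.08,0,0,0],[-0.01,0.19,0,0,0,0.91],[-0.01,0.19,0,0,0,0.91],[-0.01,0.19,0,0,0,0.91],[-0.01,0.19,0,0,0,0.91],[0,0,0,0,0,0]]' >/dev/null; python3 plan.py
```

```text
t 9.45 carton xy 583.8 -61.1 z 49.9 yaw 1.378 F [-5.2  2.7 -1.4] open 16.868688716356747 30.6836074590683 [-0.01  0.27  1.52  0.    1.35  0.18]
```

```bash
python3 -m pendant '[[-0.01,0.19,0,0,0,0.91],[-0.01,0.19,0,0,0,0.91],[-0.01,0.19,0,0,0,0.91],[-0.01,0.19,0,0,0,0.91],[0,0,0,0,0,0],[0,0,0,0,0,0],[0,0,0,0,0,0]]' ; python3 plan.py
python3 - <<'E'
from h import *
for n in("top","side"):
    s=cams.snapshot(n); P=pts(s)
    if n=="side": save(s,"c5.png",(225,130,345,230),6)
    else: save(s,"c6.png",(270,115,400,235),5)
    for l in("flap_left","flap_right"):
        d=cams.cut_out(l,s)
        if d: m=d[0]["pixels"]; print(n,l,d[0]["score"],np.percentile(P[m],[3,50,97],axis=0).round().tolist())
E
```

```text
t: 10.15
tool_pos: [612.4, 39.3, 49.9]
tcp_rot: [[0.54, 0.841, -0.004], [0.841, -0.54, 0.004], [0.002, -0.006, -1.0]]
wrist_force: [-3.3, 7.0, -3.4]
opening: 16.7
finger_force: 30.6
t 10.15 carton xy 608.9 -75.9 z 49.9 yaw 1.0 F [-3.3  7.  -3.4] open 16.722066076346415 30.623299777507782 [-0.03  0.33  1.45  0.    1.36  0.54]
top flap_left 0.75 [[439.0, 116.0, 82.0], [576.0, 137.0, 111.0], [669.0, 167.0, 130.0]]
top flap_right 0.56 [[478.0, -135.0, 80.0], [591.0, -99.0, 101.0], [708.0, -63.0, 120.0]]
side flap_left 0.88 [[435.0, 106.0, 81.0], [553.0, 139.0, 116.0], [662.0, 171.0, 131.0]]
side flap_right 0.76 [[479.0, -140.0, 78.0], [558.0, -102.0, 100.0], [717.0, -56.0, 121.0]]
```

View pics/c5.png

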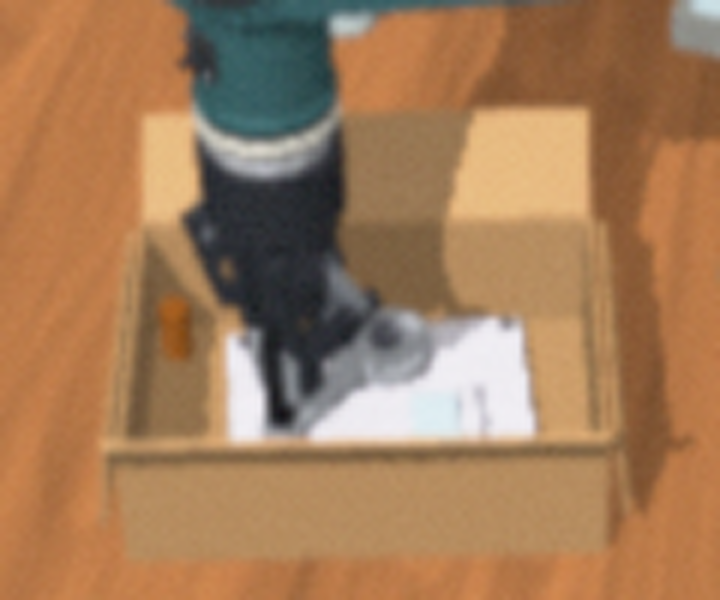

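View pics/c6.png

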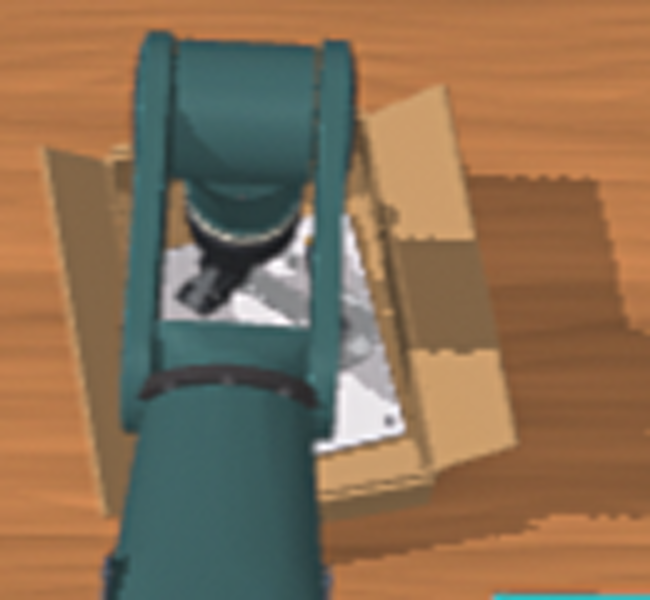

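The side view shows the arm swung off the slides with the post gripped (about (285,415)). The vial stands upright at (175,328) and both flaps still lean out. The TCP position puts the swing at about 0.75 rad, and the roughly 7.7 N spring force fits that.

```bash
python3 -c "
from workcell import bot
print(bot.hand_in())"
```

```text
the job is handed in; nothing more can be done
None
```

I handed the job in with both flaps folded back to about 2.3–2.4 rad and the clamp post gripped and held at about 0.75 rad, past the click and clear of the end stop; the vial was still standing, and I was not told the verdict.

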